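Pack the former carrier and hold it level

TASK

Pack the loose turned wooden former and the loose square wooden block into the two-bay plywood carrier, upright on its floor, one in the free gap beside the tin and the other in the free gap beside the cone (either way round); set them in, do not drop them. Then, once both are released, lift the loaded carrier by its handle at least 10 cm clear of the bench and finish while still holding it there, steady and level, with all four pieces in place. Leave everything else on the bench where it is.

Things in the scene. Friction and masses are not known exactly. Their poses are not given: they have to be found in the camera images.
- carrier: Loose open plywood carrier, 118 (x) by 254 (y) mm, walls 42 mm high, walls and floor 4 mm thick, 0.3 kg empty, about 0.75 kg loaded. Origin: centre of its underside, z up. A bay at each end, centred at y = +95 and -95 mm, 110 (x) by 56 (y) mm inside, takes two pieces side by side along x and already holds one near an end. The middle (y -63 to 63) is empty; the handle crosses it.
- handle: The carrier's handle, rigidly part of it: a straight wooden bar along x above the carrier's middle, on flat posts at x = +-56 mm, y = 0; 106 mm long (x), 16 mm thick (y), 22 mm tall (z). Origin: centre of the bar, 105 mm above the carrier's underside; axes as the carrier's.
- former_center (a point): Loose turned wooden former standing on the bench, 90 mm tall: a 50 mm diameter base for the lower 44 mm, then a shoulder to a 38 mm diameter neck from 50 mm up to a small chamfer at the top; about 0.1 kg. Point: on its axis half-way up (45 mm above its underside). z up its axis.
- block_center (a point): Loose plain square wooden block standing on the bench, 46 by 46 mm and 90 mm tall (z); about 0.11 kg. Point: its centre, 45 mm above its underside; x and y across its flat sides.
- tin_center (a point): Closed steel tin, 50 mm diameter, 70 mm tall, already standing loose in the carrier's +y bay, near its +x end. Point: on its axis half-way up.
- cone_center (a point): Small wooden cone-shaped former, 50 mm diameter foot, 28 mm top, 66 mm tall, already standing loose in the carrier's -y bay, near its -x end. Point: on its axis half-way up.
- discs: Bystander: stack of aluminium disc blanks, 96 mm diameter, 56 mm tall. Origin: centre of its underside.
- cup: Bystander: open copper cup, 72 mm rim diameter, 75 mm tall. Origin: centre of its underside.
- bigformer: Bystander: large tapered wooden former, 84 mm foot diameter, 120 mm tall. Origin: centre of its underside.
- oil: Bystander: white bottle, 60 mm diameter, 130 mm tall. Origin: centre of its underside.
- bowl: Bystander: shallow aluminium bowl, 110 mm rim diameter, 40 mm tall. Origin: centre of its underside.
- spoon1: Bystander: long-handled spinning tool lying on the bench, about 460 mm long along its x (x from -200 to 260 mm), 32 mm thick.
Things that resemble listed ones, but are neither listed nor needed, are in the scene too. Leave any red look-alike of the part that bears former_center alone.

How it is judged:
By the outcome, as a careful person would: the job done as asked, in the order asked, and still so for the second after the job is handed in, while the arm keeps its last pose, push and grip.
It also fails if it takes over 72 s, if anything falls off the work surface, if the arm or the gripper's body presses on something with over 40 N, if the wrist force passes 120 N, or if a joint passes its speed limit or range.

ROBOT

A 6-joint arm with a two-finger parallel gripper is mounted at the origin on the work surface. World frame = base frame: x ahead of the robot, y to its left, z up, the work surface at z = 0. Lengths are in m, angles in rad, forces in N, time in s.
With the tool pointing down it reaches from about 0.4 to 0.825 m from the base axis. Payload 7 kg.
Tool frame: the origin (TCP) lies midway between the tips of the shut fingers; the grasp point (between the pads) lies 19 mm behind it; y points along the fingers, z is the direction in which the jaws open and shut, and the axes are right-handed (so a half turn about y gives the same grasp; the last joint's range is limited). The gripper opens to 88 mm and grips with 3 to 60 N. Pads are 19 mm wide; open, the fingers measure 130 mm over their backs; the gripper's body (78 mm by 193 mm) begins 47 mm behind the grasp point.
Start: joints at [-0.837, 0.359, 0.012, 0, -1.224, -0.288], TCP at [0.291, -0.609, 0.227] pointing down, gripper open.
Joint ranges: [-3.07, 3.07], [-1.43, 2.12], [-1.02, 1.25], [-3.03, 1.67], [-3.05, -0], [-3.03, 3.03]. Speed limits (rad/s): [2.39, 2.39, 3.01, 3.14, 3.14, 3.14].

INTERFACE

Orientations are given as [roll, pitch, yaw] about the fixed x, y, z axes, in that order (R = Rz(yaw) Ry(pitch) Rx(roll)).
In Python, from station import readout, eyes, job, nets gives the robot as it stands.
- The arm moves only by the tool play_rows, never from a script. Its argument "increments" is a list of rows, each an object with "linear": the shift along the tool's x, y, z in m, a list of three; "rotation": the turn, a rotation vector about the tool's x, y, z in degrees, a list of three; "claw": the closure, from 0 (fully open) to 1 (shut). A call has 1 to 5 rows; each row is the pose to reach, as a shift and turn from the pose measured when the call began, along the tool's axes at that moment; what a row does not reach only later rows make up. A row lasts 1/8 s, in which the tool goes at most 62.5 mm and 10.7 degrees, less where a joint would pass 70% of its speed; a pose out of reach is approached as far as the arm can. A call with a gripper value outside its range is refused whole. The fingers move at their own pace and stop on an object; "newtons" is the grip in N (left out, the last holds). Time passes only in rows, so rows that repeat a pose let the fingers close. It gives the time, the measured TCP pose, the force and the opening at its end, in the units of the state.
- readout.get_state(): the state, without advancing time (a new reading comes with each control period).
- eyes.grab_frame(name): name is "scene" or "top" or "wrist"; returns (picture, depth): 420x560x3 uint8, blue, green, red; 420x560 float32, m along the optical axis (not along the pixel's ray), 0 where there is no reading.
- eyes.camera_model(name): a dict with "intrinsics" (3x3 intrinsics, pixels), "k1" (the pictures are not rectified: a ray, as slopes to the right and down, at radius r is drawn at 1 + k1 r^2 times it, then the intrinsics apply), "R" (3x3) and "t" (3): a world point X has camera coordinates R X + t. Camera axes: x right, y down, z forward; pixel columns grow to the right and rows downward; lengths in m; the calibration is good to about 2 mm. A picture is of the moment at which its call begins: read the wrist's pose just before it. camera_model takes no time and is no camera call; for the wrist camera it gives the pose at the moment of the call.
- job.job_done(): hands the job in, once; it reports no verdict.
Trained networks look in the newest picture that a camera, given by its name, has taken for a name from the list of things; names that differ only in an ending like _2 or _b are one class to them, and where a whole thing is asked for, a point or a joint stands for the part that bears it (a point fixed in the world has none). Each returns a list of dicts, best first, with "score" (0 to 1); they miss things now and then, are a little off and sometimes report something else, mostly with a low value. They report only what shows in the picture. A call takes as long as a camera call. They do not tell look-alikes from the thing itself.
- nets.regions_of(label, camera): "region" (420x560 bool, what is visible of it) and "rect" ([left, top, right, bottom] in pixels, round what is visible of it).
The state is a dict: "t": time; "q": joint angles; "qd": joint speeds; "joint_efforts": joint torques, N m; "eef_pos": TCP position; "ee_rot": TCP orientation; "force": force on the tool from outside, world axes, zero at the start; "moment": the same for the moment, N m; "width": finger opening in m.
Only numpy, scipy, OpenCV 4.12 (cv2) and the standard library are available. Lean on these libraries where they do the work, as an engineer would, in place of code of your own. Each camera call takes 0.05 s, during which the arm holds its last target.

## Working session

There is one attempt and no reset: what is moved stays moved. The work goes in short steps, Python scripts to look and compute and a tool call to move; the robot and the scene stay as the last step left them, time stands still between calls to the robot, and variables do not carry over. Pictures are saved under pics/ and viewed, and the job is handed in when it is done.

Besides the shell and the picture viewer there is one more tool, called after "Call:" as name([rows], argument=value, ...), one row to a line, values as JSON. play_rows: Moves the arm, as the interface text tells. Its arguments: {"type":"object","properties":{"increments":{"type":"array","items":{"type":"object","properties":{"linear":{"type":"array","items":{"type":"number"}},"rotation":{"type":"array","items":{"type":"number"}},"claw":{"type":"number"}}}},"newtons":{"type":"number"}},"required":["increments"]}

```bash
ls; mkdir -p pics; python3 - <<'E'
from station import readout, eyes, job, nets
import cv2, numpy as np, pickle
print(readout.get_state())
for n in ["scene","top"]:
    p,d=eyes.grab_frame(n); cv2.imwrite(f"pics/{n}0.png",p); np.save(f"{n}0.npy",d)
    m=eyes.camera_model(n); print(n,m)
    pickle.dump((p,d,m),open(f"{n}0.pkl","wb"))
E
```

```text
pics
{'t': 0.0, 'q': array([-8.36900589e-01,  3.59384255e-01,  1.10467272e-02, -3.43173461e-04,
       -1.22407616e+00, -2.88088393e-01]), 'qd': array([ 1.21028436e-04,  5.85274189e-04, -6.47836817e-05, -7.43165919e-04,
        4.32021561e-04, -1.71357402e-03]), 'joint_efforts': array([ 4.12677355e-04, -5.82720888e+01,  2.93054116e+01,  6.99736789e+00,
        6.74028648e-03, -1.71280631e-04]), 'eef_pos': array([ 0.29080719, -0.60860352,  0.22562035]), 'ee_rot': array([-1.56915395e+00,  1.50259972e-04,  4.45690592e-01]), 'force': array([-0.84904697, -0.54588861,  0.02220957]), 'moment': array([ 0.01359087, -0.03728681,  0.02950942]), 'width': 0.08748066885564043}
scene {'intrinsics': array([[422.71870682,   0.        , 278.93050322],
       [  0.        , 422.71870682, 211.47473311],
       [  0.        ,   0.        ,   1.        ]]), 'k1': -0.03896960904443796, 'R': array([[ 0.07332417,  0.99729756,  0.00459866],
       [ 0.80939718, -0.05681396, -0.58450695],
       [-0.58266608,  0.04658064, -0.81137567]]), 't': array([-0.0240889 , -0.34413194,  1.46816086])}
top {'intrinsics': array([[501.03477839,   0.        , 272.14197113],
       [  0.        , 501.03477839, 214.90925509],
       [  0.        ,   0.        ,   1.        ]]), 'k1': -0.17545931528091457, 'R': array([[-0.01471308, -0.99985837,  0.00817059],
       [-0.98941109,  0.01337835, -0.1445224 ],
       [ 0.14439262, -0.01021044, -0.9894678 ]]), 't': array([-0.029979  ,  0.52000439,  1.60342232])}
```

View pics/scene0.png

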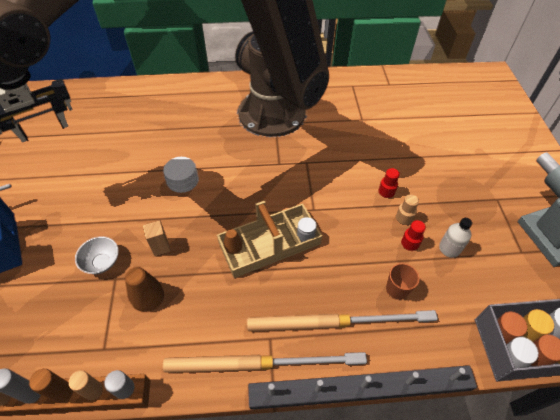

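View pics/top0.png

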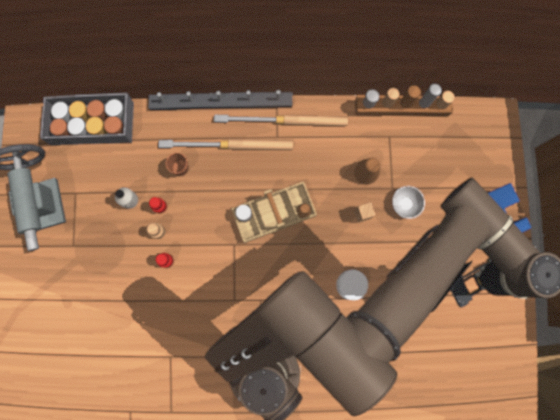

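The scene view shows the carrier at about (270,240), with the tin on its right and the cone on its left. The natural-wood former is at (407,210) between two red look-alikes, and the block is at (156,238). Next I'll measure.

```bash
cat > h.py <<'E'
import numpy as np, cv2
def K(m): return np.array(m["intrinsics"])
def pts(m,d,mask):
    v,u=np.nonzero(mask&(d>0)); 
    dist=np.array([m["k1"],0,0,0,0])
    n=cv2.undistortPoints(np.stack([u,v],1).astype(np.float64)[:,None],K(m),dist)[:,0]
    z=d[v,u]; c=np.c_[n*z[:,None],z]
    return (c-m["t"])@np.array(m["R"]),u,v
def proj(m,X):
    r,_=cv2.Rodrigues(np.array(m["R"]))
    return cv2.projectPoints(np.asarray(X,float).reshape(-1,1,3),r,np.array(m["t"],float),K(m),np.array([m["k1"],0,0,0,0.]))[0][:,0]
E
python3 - <<'E'
from station import readout, eyes, nets
import cv2,numpy as np,pickle
from h import *
out={}
for n in ["scene","top"]:
    p,d,m=pickle.load(open(f"{n}0.pkl","rb"))
    allp,_,_=pts(m,d,np.ones_like(d,bool)); b=allp[np.abs(allp[:,2])<0.02]; print(n,"bench z",np.median(b[:,2]))
    for l in ["carrier","handle","former_center","block_center","tin_center","cone_center","discs","cup","bigformer","oil","bowl"]:
        for r in nets.regions_of(l,n)[:3]:
            out[(n,l)]=out.get((n,l),[])+[r]
            X,u,v=pts(m,d,r["region"])
            if len(X)<5: continue
            zt=np.percentile(X[:,2],97); T=X[X[:,2]>zt-0.006]
            print(n,l,round(r["score"],2),np.round(r["rect"]),len(X),"ztop %.3f"%zt,"topc",np.round((T[:,:2].min(0)+T[:,:2].max(0))/2,3),"all",np.round(X.min(0),3),np.round(X.max(0),3))
pickle.dump(out,open("det0.pkl","wb"))
E
```

```text
scene bench z 0.0006582440159407829
scene carrier 0.58 [220. 204. 320. 279.] 3719 ztop 0.117 topc [ 0.534 -0.041] all [ 0.408 -0.179 -0.003] [0.63  0.096 0.121]
scene carrier 0.57 [390. 264. 418. 298.] 862 ztop 0.076 topc [0.692 0.276] all [ 0.658  0.24  -0.001] [0.727 0.311 0.08 ]
scene handle 0.74 [261. 205. 282. 236.] 277 ztop 0.119 topc [ 0.531 -0.043] all [ 0.465 -0.067  0.003] [ 0.581 -0.021  0.121]
scene former_center 0.74 [403. 221. 426. 250.] 522 ztop 0.092 topc [0.561 0.344] all [ 0.503  0.318 -0.002] [0.585 0.394 0.095]
scene former_center 0.74 [382. 168. 398. 199.] 406 ztop 0.092 topc [0.379 0.316] all [0.362 0.293 0.002] [0.403 0.344 0.094]
scene block_center 0.7 [143. 221. 169. 256.] 639 ztop 0.093 topc [ 0.523 -0.337] all [ 0.435 -0.389 -0.002] [ 0.551 -0.309  0.095]
scene cone_center 0.54 [227. 227. 238. 254.] 381 ztop 0.072 topc [ 0.536 -0.141] all [ 0.475 -0.166 -0.002] [ 0.562 -0.117  0.073]
scene cone_center 0.16 [298. 216. 320. 241.] 427 ztop 0.077 topc [0.524 0.057] all [ 0.451  0.032 -0.   ] [0.557 0.086 0.079]
scene discs 0.83 [166. 159. 198. 192.] 980 ztop 0.
[... 1996 characters left out ...]
 154. 188. 177.] 402 ztop 0.076 topc [0.69  0.275] all [ 0.656  0.241 -0.01 ] [0.746 0.318 0.081]
top cup 0.28 [233. 205. 251. 224.] 200 ztop 0.079 topc [0.526 0.055] all [0.502 0.031 0.016] [0.548 0.08  0.081]
top bigformer 0.7 [352. 159. 380. 183.] 604 ztop 0.121 topc [ 0.665 -0.358] all [ 0.623 -0.412 -0.012] [ 0.723 -0.316  0.126]
top bigformer 0.55 [268. 191. 280. 226.] 201 ztop 0.121 topc [ 0.533 -0.043] all [ 0.483 -0.064 -0.005] [ 0.592 -0.021  0.123]
top oil 0.93 [112. 191. 136. 207.] 380 ztop 0.131 topc [0.583 0.446] all [ 0.551  0.414 -0.008] [0.612 0.506 0.137]
top bowl 0.8 [394. 186. 420. 218.] 793 ztop 0.042 topc [ 0.558 -0.492] all [ 0.505 -0.549 -0.006] [ 0.62  -0.438  0.051]
```

```bash
python3 - <<'E'
import cv2,numpy as np,pickle
from h import *
det=pickle.load(open("det0.pkl","rb"))
for n in ["scene","top"]:
    p,d,m=pickle.load(open(f"{n}0.pkl","rb"))
    for l,zr in [("handle",(0.108,0.13)),("block_center",(0.085,0.1)),("carrier",(0.034,0.05))]:
        X,u,v=pts(m,d,cv2.dilate(det[(n,l)][0]["region"].astype(np.uint8),np.ones((5,5)))>0)
        T=X[(X[:,2]>zr[0])&(X[:,2]<zr[1])]
        r=cv2.minAreaRect(T[:,:2].astype(np.float32)*1000); print(n,l,len(T),r)
E
python3 - <<'E'
import cv2
a=cv2.imread("pics/top0.png")
cv2.imwrite("pics/topc.png",cv2.resize(a[170:260,210:400],None,fx=4,fy=4,interpolation=cv2.INTER_CUBIC))
E
```

```text
scene handle 282 ((530.9356689453125, -43.29255676269531), (119.578125, 23.132108688354492), 18.980220794677734)
scene block_center 286 ((521.5719604492188, -337.5875549316406), (50.01411056518555, 46.417564392089844), 16.613903045654297)
scene carrier 826 ((530.023193359375, -42.6551513671875), (122.82833862304688, 254.35560607910156), 20.393733978271484)
top handle 203 ((532.83935546875, -43.84268569946289), (117.15367126464844, 24.095766067504883), 19.431774139404297)
top block_center 185 ((523.7447509765625, -338.4377136230469), (45.9458122253418, 47.66938400268555), 17.055036544799805)
top carrier 428 ((532.9314575195312, -43.8900146484375), (118.95405578613281, 254.60623168945312), 20.116146087646484)
```

View pics/topc.png

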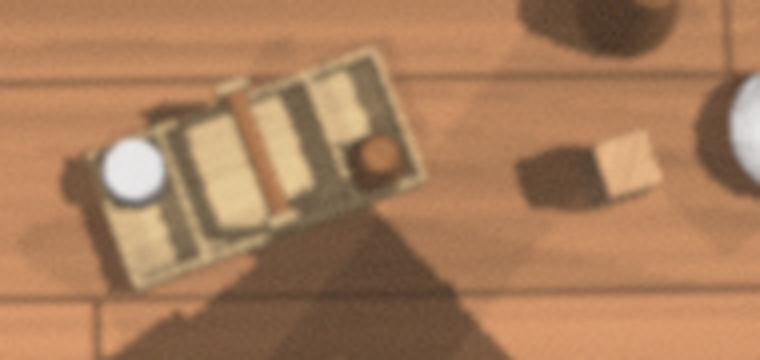

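Call:
play_rows([
  {"linear": [0.06,-0.005,0.025],"rotation": [0,2,0],"claw": 0},
  {"linear": [0.115,-0.01,0.05],"rotation": [0,4,0],"claw": 0},
  {"linear": [0.17,-0.02,0.075],"rotation": [0,6,0],"claw": 0},
  {"linear": [0.225,-0.025,0.1],"rotation": [0,8,0],"claw": 0},
  {"linear": [0.28,-0.03,0.124],"rotation": [0,8.5,0],"claw": 0},
])

```text
t: 1.82
eef_pos: [0.4913, -0.3748, 0.2572]
ee_rot: [-1.571, -0.001, 0.297]
force: [0.1, -0.7, -0.8]
width: 0.0877
```

```bash
cat > w.py <<'E'
import sys
from station import readout, eyes, nets
from h import *
import pickle
def snap(tag):
    s=readout.get_state(); m=eyes.camera_model("wrist"); p,d=eyes.grab_frame("wrist")
    cv2.imwrite(f"pics/w_{tag}.png",p); pickle.dump((s,m,p,d),open(f"w_{tag}.pkl","wb"))
    print("t",s["t"],"pos",s["eef_pos"],"rot",s["ee_rot"],"w",s["width"],"F",s["force"])
    return s,m,p,d
def tool(s):
    y=s["ee_rot"][2]; return np.array([[np.cos(y),np.sin(y),0],[0,0,-1],[-np.sin(y),np.cos(y),0]])
def rep(s,xyz,yawdeg=None):
    print("need linear",np.round(tool(s)@(np.array(xyz)-s["eef_pos"]),4), "rot y", None if yawdeg is None else round(np.degrees(s["ee_rot"][2])-yawdeg,2))
E
python3 - <<'E'
from w import *
s,m,p,d=snap("b0")
print("cam pos",-m["R"].T@m["t"]); print(tool(s)@(-m["R"].T@m["t"]-s["eef_pos"]))
for r in nets.regions_of("block_center","wrist")[:2]:
    X,u,v=pts(m,d,r["region"]); zt=np.percentile(X[:,2],95)
    T=X[X[:,2]>zt-0.006]; rr=cv2.minAreaRect(T[:,:2].astype(np.float32)*1000); print(r["score"],r["rect"],zt,len(T),rr)
    rep(s,[*np.array(rr[0])/1000,0.25])
E
```

```text
t 1.825 pos [ 0.49130492 -0.37475219  0.2571719 ] rot [-1.57132202e+00 -6.20031612e-04  2.96884601e-01] w 0.08773344309975371 F [ 0.11045822 -0.69276615 -0.77388243]
cam pos [ 0.42577989 -0.39491513  0.41489418]
[-6.85569986e-02 -1.57722272e-01 -1.12008784e-04]
0.9 [288.5, 202.7, 328.7, 252.6] 0.09048121614038819 1524 ((520.7327270507812, -336.8134765625), (46.2639274597168, 44.91148376464844), 17.247631072998047)
need linear [0.0392 0.0072 0.0277] rot y None
0.6 [358.5, 0.0, 450.6, 92.7] 0.056973786210115986 5906 ((288.8711853027344, -290.669189453125), (90.44282531738281, 94.7682113647461), 16.646608352661133)
need linear [-0.169   0.0072  0.1396] rot y None
```

View pics/w_b0.png

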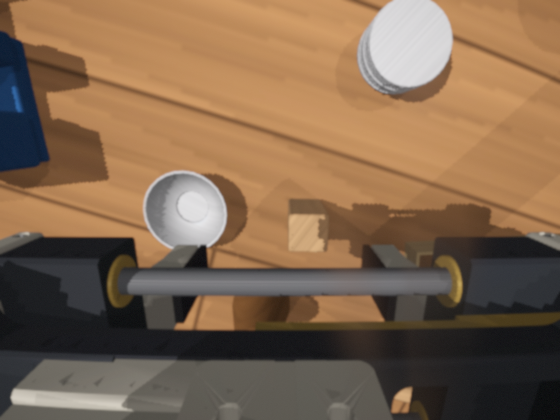

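The wrist view shows the block between the fingers at about (307,232), measured at (0.521,-0.337) with yaw 17.2°.

Call:
play_rows([
  {"linear": [0.039,0.02,0.0277],"rotation": [0,0,0],"claw": 0},
  {"linear": [0.0392,0.06,0.0277],"rotation": [0,0,0],"claw": 0},
  {"linear": [0.0392,0.1,0.0277],"rotation": [0,0,0],"claw": 0},
  {"linear": [0.0392,0.13,0.0277],"rotation": [0,0,0],"claw": 0},
  {"linear": [0.0392,0.14,0.0277],"rotation": [0,0,0],"claw": 0},
])

```text
t: 2.55
eef_pos: [0.522, -0.3346, 0.1155]
ee_rot: [-1.57, 0.001, 0.302]
force: [-1.0, -0.2, 0.9]
width: 0.0874
```

```bash
python3 - <<'E'
from w import *
s,m,p,d=snap("b1")
for r in nets.regions_of("block_center","wrist")[:2]:
    X,u,v=pts(m,d,r["region"]); zt=np.percentile(X[:,2],95)
    T=X[X[:,2]>zt-0.006]; rr=cv2.minAreaRect(T[:,:2].astype(np.float32)*1000); print(r["score"],r["rect"],zt,len(T),rr)
rep(s,[.5207,-.3368,0.059],17.2)
E
```

```text
t 2.55 pos [ 0.52196497 -0.33457132  0.11546753] rot [-1.56976023e+00  8.69957329e-04  3.01780689e-01] w 0.08744366272242476 F [-0.95071178 -0.19187593  0.9472748 ]
0.83 [248.2, 185.8, 314.7, 267.7] 0.09045380208642417 4214 ((515.4530029296875, -338.8431396484375), (48.51376724243164, 46.111976623535156), 16.64788055419922)
need linear [-0.0019  0.0565 -0.0018] rot y 0.09
```

View pics/w_b1.png

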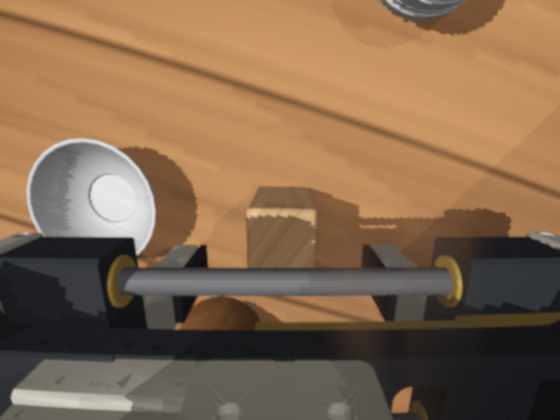

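Block top is centred between the fingers, about 2 mm to one side; descending to grip.

Call:
play_rows([
  {"linear": [-0.004,0.025,-0.002],"rotation": [0,0,0],"claw": 0},
  {"linear": [-0.004,0.05,-0.002],"rotation": [0,0,0],"claw": 0},
  {"linear": [-0.004,0.0565,-0.002],"rotation": [0,0,0],"claw": 0},
  {"linear": [-0.004,0.0565,-0.002],"rotation": [0,0,0],"claw": 0.3},
  {"linear": [-0.004,0.0565,-0.002],"rotation": [0,0,0],"claw": 0.6},
], newtons=20)

```text
t: 3.28
eef_pos: [0.5205, -0.3384, 0.0618]
ee_rot: [-1.572, -0.002, 0.302]
force: [-0.0, -0.1, 0.4]
width: 0.0727
```

Call:
play_rows([
  {"linear": [0,0,0],"rotation": [0,0,0],"claw": 0.8},
  {"linear": [0,0,0],"rotation": [0,0,0],"claw": 0.8},
  {"linear": [0,0,0],"rotation": [0,0,0],"claw": 0.8},
])

```text
t: 3.65
eef_pos: [0.5207, -0.3384, 0.0621]
ee_rot: [-1.573, -0.003, 0.302]
force: [-0.5, 0.5, 3.0]
width: 0.0458
```

Call:
play_rows([
  {"linear": [0,-0.03,0],"rotation": [0,0,0],"claw": 0.8},
  {"linear": [0,-0.085,0],"rotation": [0,0,0],"claw": 0.8},
  {"linear": [0.02,-0.14,0.03],"rotation": [0,-1,0],"claw": 0.8},
  {"linear": [0.05,-0.15,0.075],"rotation": [0,-2,0],"claw": 0.8},
  {"linear": [0.08,-0.15,0.115],"rotation": [0,-2.7,0],"claw": 0.8},
])

```text
t: 4.28
eef_pos: [0.5631, -0.2033, 0.214]
ee_rot: [-1.574, -0.005, 0.349]
force: [-0.1, 0.5, -1.3]
width: 0.046
```

```bash
python3 - <<'E'
from w import *
s,m,p,d=snap("b2")
rep(s,[.588,-.123,0.2],20)
E
```

```text
t 4.275 pos [ 0.56314214 -0.20333503  0.21401096] rot [-1.57391558 -0.00543092  0.34930734] w 0.04596099543423816 F [-0.09717193  0.46363441 -1.32227433]
need linear [0.0509 0.014  0.067 ] rot y 0.01
```

View pics/w_b2.png

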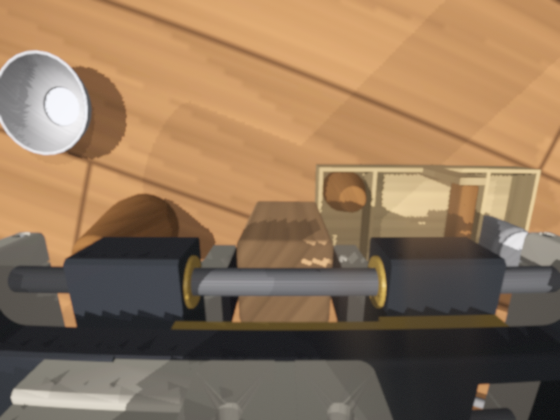

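The held block shows at (285,240). The carrier's near rim and cone bay are visible from (318,165) to (538,172), with the cone at (345,195). Next I'll measure the rim with the wrist depth.

```bash
cat > car.py <<'E'
from w import *
def carrier(s,m,d,c0=(.531,-.043),yaw0=20.,xr=(-75,75),yr=(-140,140),verbose=True):
    X,u,v=pts(m,d,np.ones_like(d,bool))
    a=np.radians(yaw0); R=np.array([[np.cos(a),-np.sin(a)],[np.sin(a),np.cos(a)]])
    L=np.c_[(X[:,:2]-c0)@R*1000,X[:,2]*1000]
    k=(L[:,2]>34)&(L[:,2]<50)
    P=L[k]
    # walls
    def line(sel,ax):
        Q=P[sel]
        if len(Q)<15: return None
        return len(Q),np.round(np.percentile(Q[:,ax],[2,10,50,90,98]),1),np.round(np.polyfit(Q[:,1-ax],Q[:,ax],1),3), np.round(np.median(Q[:,2]),1)
    x,y=P[:,0],P[:,1]
    print("-x wall",line((np.abs(x+57)<8)&(np.abs(y)<115),0))
    print("+x wall",line((np.abs(x-57)<8)&(np.abs(y)<115),0))
    print("-y wall",line((np.abs(y+125)<8)&(np.abs(x)<48),1))
    print("+y wall",line((np.abs(y-125)<8)&(np.abs(x)<48),1))
    print("-y part",line((np.abs(y+65)<8)&(np.abs(x)<48),1))
    print("+y part",line((np.abs(y-65)<8)&(np.abs(x)<48),1))
    for nm,zz,cy in [("cone",66+4,-95),("tin",74,95)]:
        Q=L[(np.abs(L[:,1]-cy)<30)&(np.abs(L[:,0])<56)&(np.abs(L[:,2]-zz)<5)]
        if len(Q)>10: print(nm,len(Q),np.round(Q.min(0),1),np.round(Q.max(0),1))
    Q=L[(np.abs(L[:,1])<15)&(np.abs(L[:,0])<65)&(np.abs(L[:,2]-116)<6)]
    if len(Q)>10: print("handle",len(Q),cv2.minAreaRect(Q[:,:2].astype(np.float32)))
    return L
E
python3 - <<'E'
from car import *
s,m,p,d=pickle.load(open("w_b2.pkl","rb")); carrier(s,m,d)
for n in ["scene","top"]:
    p,d,m=pickle.load(open(f"{n}0.pkl","rb")); print(n); carrier(None,m,d)
E
```

```text
-x wall (842, array([-59.4, -59. , -57.1, -51.8, -49.5]), array([-6.0000e-03, -5.6525e+01]), np.float64(41.4))
+x wall None
-y wall (145, array([-124. , -123.9, -122.2, -120.4, -120.1]), array([ 1.00000e-02, -1.21908e+02]), np.float64(41.4))
+y wall (416, array([124.4, 125. , 126.1, 128.6, 129.7]), array([-1.00000e-03,  1.26449e+02]), np.float64(39.8))
-y part (386, array([-65. , -64.8, -64. , -61.4, -60.9]), array([-1.0000e-02, -6.3596e+01]), np.float64(41.0))
+y part (455, array([64.5, 65.1, 66.1, 69. , 70.1]), array([3.0000e-03, 6.6716e+01]), np.float64(40.7))
cone 609 [ -44.6 -106.4   65. ] [-16.3 -78.2  71.8]
tin 597 [ 5.6 73.9 69.1] [ 45.6 101.9  76.5]
handle 1220 ((-30.7210750579834, 2.2057266235351562), (56.7075080871582, 25.41183853149414), 0.0567193366587162)
scene
-x wall (201, array([-60.5, -59.5, -56.2, -53.9, -52.3]), array([ 2.0000e-03, -5.6459e+01]), np.float64(41.1))
+x wall (279, array([50.4, 52.7, 57.2, 59. , 59.9]), array([-8.0000e-03,  5.6526e+01]), np.float64(41.2))
-y wall (61, array([-126.3, -126.2, -124.5, -122.7, -122.1]), array([-1.00000e-03, -1.24501e+02])
[... 701 characters left out ...]
 60.9]), array([4.0000e-03, 5.7811e+01]), np.float64(40.6))
-y wall (46, array([-128.7, -128.1, -126. , -124.2, -123.8]), array([ 2.00000e-03, -1.26074e+02]), np.float64(40.0))
+y wall (37, array([120.7, 122. , 123.8, 125.5, 125.8]), array([-4.00000e-03,  1.23682e+02]), np.float64(41.7))
-y part (43, array([-68.4, -67.8, -65.9, -64. , -63.5]), array([  0.   , -65.867]), np.float64(40.3))
+y part (37, array([62. , 62.3, 63.8, 65.6, 66.9]), array([5.0000e-03, 6.3993e+01]), np.float64(41.6))
cone 61 [ -41.9 -108.6   65.1] [-13.8 -79.8  74.2]
tin 138 [ 7. 71. 69.] [ 52.2 116.8  78.8]
handle 188 ((2.0383758544921875, -0.6886625289916992), (117.5309829711914, 24.11858558654785), 0.191477432847023)
```

```bash
cat > held.py <<'E'
from w import *
def held(s,m,p,d,zmax=-0.0,show=True):
    X,u,v=pts(m,d,np.ones_like(d,bool))
    T=(X-s["eef_pos"])@tool(s).T*1000   # tool frame mm: x,y(down),z
    print("edges per row: depth-down bins")
    k=(np.abs(T[:,0])<45)&(np.abs(T[:,2])<45)&(T[:,1]>-40)&(T[:,1]<75)
    for a in range(-30,70,10):
        q=T[k&(T[:,1]>=a)&(T[:,1]<a+10)]
        if len(q)>20: print(a,len(q),"x",np.round(np.percentile(q[:,0],[1,50]),1),"z",np.round(np.percentile(q[:,2],[1,50,99]),1))
    return T
E
python3 - <<'E'
from held import *
s,m,p,d=pickle.load(open("w_b2.pkl","rb")); held(s,m,p,d)
E
```

```text
edges per row: depth-down bins
-30 5880 x [-22.1 -10.7] z [-36.   -0.2  35.4]
-20 1013 x [-22.3 -21.4] z [-38.    0.3  37.6]
-10 640 x [-22.3 -21.7] z [-38.    0.3  37.8]
0 380 x [-22.3 -21.8] z [-21.    0.3  21.8]
10 318 x [-22.2 -21.8] z [-20.9  -0.4  22.3]
20 273 x [-22.2 -21.8] z [-20.8   0.2  22.2]
30 234 x [-22.1 -21.7] z [-20.4   2.2  22.1]
40 201 x [-22.2 -21.7] z [-20.8   0.2  22.5]
50 169 x [-22.1 -21.7] z [-20.4   1.7  22.4]
```

Call:
play_rows([
  {"linear": [0.025,0.0,0.034],"rotation": [0,0,0],"claw": 0.8},
  {"linear": [0.049,0.0,0.0683],"rotation": [0,0,0],"claw": 0.8},
  {"linear": [0.049,0.01,0.0683],"rotation": [0,0,0],"claw": 0.8},
  {"linear": [0.049,0.04,0.0683],"rotation": [0,0,0],"claw": 0.8},
  {"linear": [0.049,0.07,0.0683],"rotation": [0,0,0],"claw": 0.8},
])

```text
t: 4.95
eef_pos: [0.587, -0.1182, 0.1421]
ee_rot: [-1.572, -0.006, 0.352]
force: [0.1, 0.2, -1.3]
width: 0.0462
```

```bash
python3 - <<'E'
from held import *
from car import carrier
s,m,p,d=snap("b3"); held(s,m,p,d); carrier(s,m,d)
rep(s,[.586,-.1224,0.14],20)
E
```

```text
t 4.95 pos [ 0.58704526 -0.1182488   0.14212761] rot [-1.57239306 -0.00551158  0.351914  ] w 0.04617254641050893 F [ 0.07489465  0.18024117 -1.32489918]
edges per row: depth-down bins
-30 5904 x [-22.2 -10.8] z [-36.1  -0.3  35.1]
-20 1018 x [-22.4 -21.5] z [-38.2  -0.3  37.6]
-10 627 x [-22.3 -21.8] z [-37.9  -0.3  37.9]
0 384 x [-22.4 -21.9] z [-21.    0.8  21.9]
10 320 x [-22.3 -21.8] z [-20.9   0.2  22. ]
20 271 x [-22.3 -21.8] z [-21.    0.9  22.1]
30 233 x [-22.2 -21.8] z [-20.4   1.5  22.3]
40 202 x [-22.2 -21.8] z [-20.8   0.2  22.6]
50 168 x [-22.2 -21.7] z [-20.7   1.7  22.4]
-x wall (1305, array([-58.7, -58.4, -56.2, -53. , -49.3]), array([-1.0000e-03, -5.5891e+01]), np.float64(41.5))
+x wall (180, array([54.4, 54.8, 55.2, 57.9, 59. ]), array([2.0000e-03, 5.5678e+01]), np.float64(40.5))
-y wall (499, array([-124.1, -123.7, -121.7, -120.2, -120.1]), array([ 1.00000e-03, -1.21836e+02]), np.float64(41.4))
+y wall (715, array([124.5, 125. , 126.1, 128.6, 129.8]), array([-1.00000e-03,  1.26458e+02]), np.float64(40.3))
-y part (469, array([-72.3, -70.2, -62.7, -60.6, -60.2]), array([ 4.5000e-02, -6.2629e+01]), np.float64(41.4))
+y part (995, array([64.8, 65.3, 66.2, 69.1, 72.6]), array([9.0000e-03, 6.6858e+01]), np.float64(40.7))
cone 1187 [ -43.3 -106.7   65. ] [-14.5 -76.7  71.6]
tin 2145 [ 5.6 74.6 69. ] [ 51.6 122.2  76.4]
handle 3625 ((-18.393157958984375, 2.803839683532715), (81.38296508789062, 24.436721801757812), 0.76619553565979)
need linear [-0.0024  0.0021 -0.0035] rot y 0.16
```

View pics/w_b3.png

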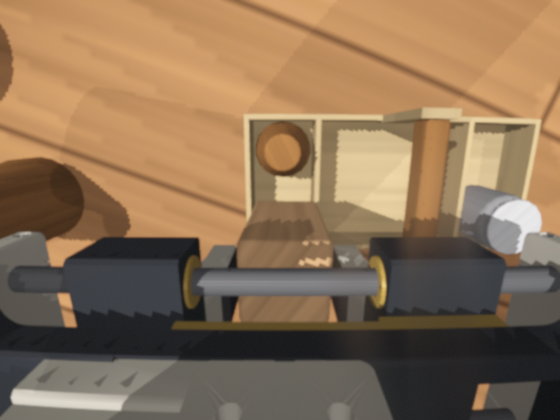

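The block is above the bay but about 3 mm too far towards the partition (bay edges at columns 247 and 318). I'll correct that and lower it to just above the rim.

Call:
play_rows([
  {"linear": [-0.002,0.0,-0.0035],"rotation": [0,0.2,0],"claw": 0.8},
  {"linear": [-0.002,0.01,-0.0035],"rotation": [0,0.2,0],"claw": 0.8},
  {"linear": [-0.002,0.02,-0.0035],"rotation": [0,0.2,0],"claw": 0.8},
  {"linear": [-0.002,0.03,-0.0035],"rotation": [0,0.2,0],"claw": 0.8},
  {"linear": [-0.002,0.03,-0.0035],"rotation": [0,0.2,0],"claw": 0.8},
])

```text
t: 5.62
eef_pos: [0.5833, -0.1221, 0.1067]
ee_rot: [-1.569, 0.002, 0.347]
force: [0.2, 0.0, -0.5]
width: 0.0459
```

```bash
python3 - <<'E'
from held import *
from car import carrier
s,m,p,d=snap("b4"); held(s,m,p,d); carrier(s,m,d)
rep(s,[.586,-.122,0.066],20)
E
```

```text
t 5.625 pos [ 0.58327963 -0.12210771  0.10667306] rot [-1.56916027  0.00166406  0.34716247] w 0.045907616067068086 F [ 1.93098469e-01  3.40263232e-04 -4.69674546e-01]
edges per row: depth-down bins
-30 5894 x [-22.  -10.6] z [-35.9  -0.3  35.3]
-20 1020 x [-22.3 -21.4] z [-38.2  -0.1  37.4]
-10 633 x [-22.3 -21.7] z [-37.9   0.2  38.1]
0 377 x [-22.3 -21.9] z [-21.1   0.3  21.9]
10 325 x [-22.4 -22. ] z [-21.1   0.9  22.1]
20 261 x [-22.4 -22. ] z [-20.7  -0.3  22.1]
30 557 x [-44.5 -39.1] z [-19.4   1.   21.9]
40 272 x [-44.4 -22.2] z [-20.6  -0.2  22.3]
50 239 x [-44.6 -22.2] z [-20.1   1.9  22.4]
60 702 x [-44.7 -28.2] z [-31.9  -5.5  32. ]
-x wall (1498, array([-58.5, -58.3, -56.2, -52.6, -49.3]), array([ 1.0000e-03, -5.5829e+01]), np.float64(41.7))
+x wall None
-y wall (575, array([-124.1, -123.7, -121.8, -120.2, -120.1]), array([-1.00000e-03, -1.21881e+02]), np.float64(41.4))
+y wall (415, array([124.4, 124.9, 125.7, 127. , 128.9]), array([2.80000e-02, 1.26099e+02]), np.float64(37.7))
-y part (623, array([-72.4, -69.5, -62.7, -60.5, -60.1]), array([ 3.1000e-02, -6.2743e+01]), np.float64(41.4))
+y part (1250, array([64.8, 65.2, 66.1, 69. , 70.4]), array([6.0000e-03, 6.6691e+01]), np.float64(40.6))
cone 1862 [ -43.9 -113.    65. ] [  1.2 -69.2  75. ]
tin 508 [ 5.4 73.6 69. ] [ 39.6 102.   75.3]
handle 4386 ((-25.542381286621094, 2.792675018310547), (66.30494689941406, 24.68198585510254), 0.7003616094589233)
need linear [ 0.0026  0.0407 -0.0008] rot y -0.11
```

View pics/w_b4.png

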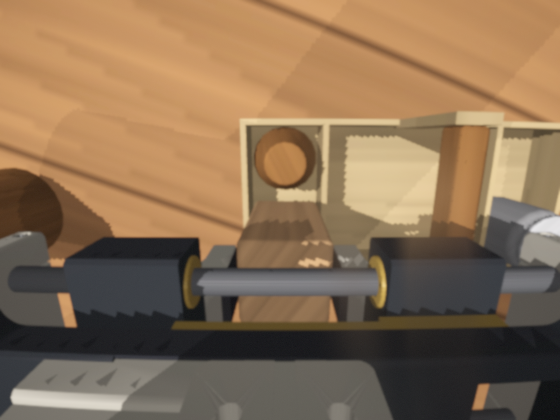

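The block is at the bay mouth, and the remaining offsets are under 3 mm. I'll lower it in.

Call:
play_rows([
  {"linear": [0.0025,0.0,-0.001],"rotation": [0,0,0],"claw": 0.8},
  {"linear": [0.0025,0.01,-0.001],"rotation": [0,0,0],"claw": 0.8},
  {"linear": [0.0025,0.02,-0.001],"rotation": [0,0,0],"claw": 0.8},
  {"linear": [0.0025,0.03,-0.001],"rotation": [0,0,0],"claw": 0.8},
  {"linear": [0.0025,0.035,-0.001],"rotation": [0,0,0],"claw": 0.8},
])

```text
t: 6.3
eef_pos: [0.5858, -0.1222, 0.0711]
ee_rot: [-1.569, 0.002, 0.347]
force: [-0.5, 1.2, -1.4]
width: 0.0458
```

Call:
play_rows([
  {"linear": [0,0.001,0],"rotation": [0,0,0],"claw": 0.8},
  {"linear": [0,0.002,0],"rotation": [0,0,0],"claw": 0.8},
])

```text
t: 6.55
eef_pos: [0.5859, -0.1222, 0.0691]
ee_rot: [-1.569, 0.002, 0.347]
force: [-0.3, -0.5, -1.4]
width: 0.0458
```

```bash
python3 - <<'E'
from held import *
from car import carrier
s,m,p,d=snap("b5"); held(s,m,p,d); carrier(s,m,d)
rep(s,[.586,-.122,0.066],20)
E
```

```text
t 6.55 pos [ 0.58587501 -0.12219503  0.06912524] rot [-1.56919182  0.00220495  0.34730246] w 0.04579047470996815 F [-0.32034782 -0.50883671 -1.39630612]
edges per row: depth-down bins
-30 5910 x [-22.  -10.5] z [-36.   -0.3  35.3]
-20 987 x [-22.3 -21.3] z [-38.1  -0.3  37.6]
-10 832 x [-44.8 -21.8] z [-37.8   0.7  37.5]
0 542 x [-44.6 -22. ] z [-20.9   0.8  21.6]
10 392 x [-44. -22.] z [-20.4  -0.   22.1]
20 1198 x [-44.5 -22.2] z [-30.9   2.9  32.9]
30 539 x [-44.5 -22.2] z [-27.2   3.   29.2]
40 449 x [-44.1 -22.2] z [-27.2   1.8  29.2]
50 341 x [-44.3 -22.2] z [-27.1   3.3  29.2]
60 2239 x [-44.3 -24.2] z [-44.7  -1.8  44.8]
-x wall (1674, array([-58.6, -58.3, -56.2, -53.1, -49.5]), array([-2.0000e-03, -5.5998e+01]), np.float64(41.6))
+x wall None
-y wall (841, array([-124.1, -123.7, -121.8, -120.2, -120.1]), array([-3.00000e-03, -1.21898e+02]), np.float64(41.4))
+y wall None
-y part (987, array([-72.5, -69.8, -62.9, -60.7, -60.2]), array([ 2.2000e-02, -6.3084e+01]), np.float64(41.4))
+y part None
cone 2871 [ -44.  -124.5   65. ] [ 14.9 -65.4  75. ]
handle 7261 ((-12.760440826416016, 3.581954002380371), (93.81417846679688, 21.791616439819336), 4.508157253265381)
need linear [0.0002 0.0031 0.0001] rot y -0.1
```

View pics/w_b5.png

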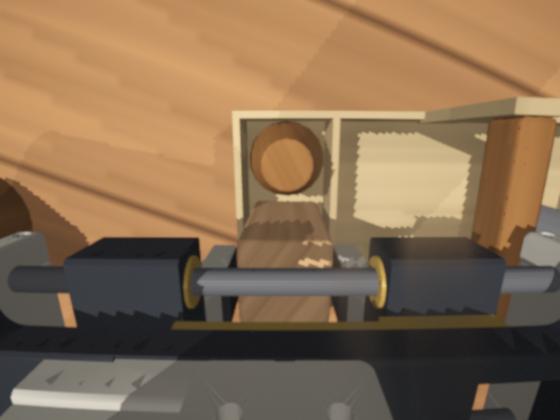

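Call:
play_rows([
  {"linear": [0,0.001,0],"rotation": [0,0,0],"claw": 0.8},
  {"linear": [0,0.002,0],"rotation": [0,0,0],"claw": 0.8},
  {"linear": [0,0.0025,0],"rotation": [0,0,0],"claw": 0.8},
])

```text
t: 6.98
eef_pos: [0.5859, -0.1222, 0.0667]
ee_rot: [-1.569, 0.002, 0.347]
force: [0.7, -1.2, -1.6]
width: 0.0462
```

Call:
play_rows([
  {"linear": [0,0.0005,0],"rotation": [0,0,0],"claw": 0.8},
  {"linear": [0,0.001,0],"rotation": [0,0,0],"claw": 0.8},
])

```text
t: 7.22
eef_pos: [0.586, -0.1222, 0.0661]
ee_rot: [-1.569, 0.002, 0.347]
force: [-3.0, 2.5, 6.9]
width: 0.0462
```

Floor contact at the expected height (+7 N). Releasing.

Call:
play_rows([
  {"linear": [0,0,0],"rotation": [0,0,0],"claw": 0.35},
  {"linear": [0,0,0],"rotation": [0,0,0],"claw": 0.25},
  {"linear": [0,0,0],"rotation": [0,0,0],"claw": 0.25},
  {"linear": [0,-0.005,0],"rotation": [0,0,0],"claw": 0.25},
  {"linear": [0,-0.025,0],"rotation": [0,0,0],"claw": 0.25},
])

```text
t: 7.85
eef_pos: [0.5852, -0.1222, 0.0905]
ee_rot: [-1.569, 0.004, 0.347]
force: [0.1, 0.1, -0.2]
width: 0.066
```

Call:
play_rows([
  {"linear": [0,-0.03,0],"rotation": [0,0,0],"claw": 0.2},
  {"linear": [0,-0.08,0],"rotation": [0,0,0],"claw": 0},
  {"linear": [0,-0.13,0],"rotation": [0,0,0],"claw": 0},
  {"linear": [0,-0.16,0],"rotation": [0,0,0],"claw": 0},
])

```text
t: 8.35
eef_pos: [0.5866, -0.1225, 0.254]
ee_rot: [-1.57, 0.001, 0.348]
force: [0.9, 0.5, -0.2]
width: 0.0871
```

```bash
python3 - <<'E'
from car import *
s,m,p,d=snap("f0"); carrier(s,m,d)
rep(s,[.475,.346,0.25],20)
E
```

```text
t 8.35 pos [ 0.58663484 -0.12247333  0.25400376] rot [-1.57004657e+00  7.44655814e-04  3.47527075e-01] w 0.08705290239761473 F [ 0.92487816  0.53297514 -0.22429023]
-x wall (666, array([-59. , -58.6, -56.4, -53.7, -49.3]), array([-3.0000e-03, -5.6289e+01]), np.float64(41.6))
+x wall (484, array([50.5, 52.8, 55.2, 57.9, 58.9]), array([-3.0000e-03,  5.5579e+01]), np.float64(41.3))
-y wall (275, array([-124. , -123.5, -121.8, -120.1, -120. ]), array([ 1.00000e-03, -1.21834e+02]), np.float64(41.4))
+y wall (313, array([124.7, 125.1, 126.3, 128.8, 129.7]), array([-6.00000e-03,  1.26557e+02]), np.float64(40.8))
-y part (319, array([-72.4, -69.5, -62.5, -60.3, -60. ]), array([ 2.600e-02, -6.303e+01]), np.float64(41.4))
+y part (441, array([64.9, 65.3, 66.5, 69.3, 72.8]), array([1.5000e-02, 6.7137e+01]), np.float64(40.9))
cone 600 [ -44.5 -114.9   65.4] [  5.  -70.1  72.7]
tin 1148 [ 5.7 74.5 70.3] [ 51.6 121.   75.8]
handle 2069 ((0.2716026306152344, 2.38919734954834), (24.607553482055664, 118.14100646972656), 89.82003784179688)
need linear [0.0546 0.004  0.4785] rot y -0.09
```

View pics/w_f0.png

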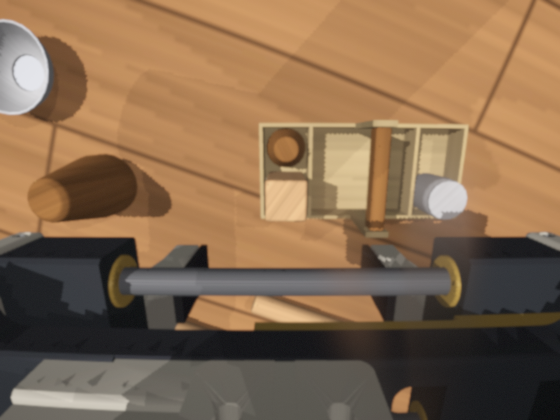

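The block stands in the cone bay at (286,196), and the carrier hasn't shifted. Now to the former.

Call:
play_rows([
  {"linear": [0.007,0,0.06],"rotation": [0,0,0],"claw": 0},
  {"linear": [0.014,0,0.12],"rotation": [0,0,0],"claw": 0},
  {"linear": [0.021,0,0.18],"rotation": [0,0,0],"claw": 0},
  {"linear": [0.028,0,0.24],"rotation": [0,0,0],"claw": 0},
  {"linear": [0.035,0,0.3],"rotation": [0,0,0],"claw": 0},
])

```text
t: 9.02
eef_pos: [0.5178, 0.1729, 0.2577]
ee_rot: [-1.572, -0.004, 0.348]
force: [0.8, 0.5, 0.5]
width: 0.0875
```

Call:
play_rows([
  {"linear": [0.007,0,0.06],"rotation": [0,0,0],"claw": 0},
  {"linear": [0.012,0,0.12],"rotation": [0,0,0],"claw": 0},
  {"linear": [0.018,0,0.16],"rotation": [0,0,0],"claw": 0},
  {"linear": [0.018,0,0.17],"rotation": [0,0,0],"claw": 0},
])

```text
t: 9.52
eef_pos: [0.476, 0.341, 0.2572]
ee_rot: [-1.572, -0.004, 0.351]
force: [0.4, -0.6, -0.2]
width: 0.0877
```

```bash
python3 - <<'E'
from w import *
s,m,p,d=snap("f1")
for r in nets.regions_of("former_center","wrist")[:4]:
    X,u,v=pts(m,d,r["region"]); zt=np.percentile(X[:,2],95)
    T=X[X[:,2]>zt-0.004]; c,rad=cv2.minEnclosingCircle(T[:,:2].astype(np.float32)*1000); print(r["score"],r["rect"],zt,len(T),c,rad,p[r["region"]].mean(0))
    rep(s,[c[0]/1000,c[1]/1000,.064])
E
```

```text
t 9.525 pos [0.4759718  0.34099597 0.25718254] rot [-1.57230797 -0.00361887  0.35051413] w 0.08772026783259625 F [ 0.40504689 -0.59960964 -0.20074512]
0.93 [276.4, 173.6, 312.5, 215.7] 0.09037860772384447 786 (472.2791442871094, 350.020263671875) 18.648544311523438 [118.59493671 161.04078762 198.89029536]
need linear [-0.0004  0.1932  0.0097] rot y None
0.86 [248.1, 223.2, 283.9, 267.4] 0.09001217245020071 448 (557.0173950195312, 344.5177001953125) 18.094152450561523 [ 24.46525238  29.48427213 164.82223848]
need linear [ 0.0773  0.1932 -0.0245] rot y None
0.57 [273.5, 86.2, 319.8, 131.9] 0.09060839020243287 982 (375.6340637207031, 320.55108642578125) 18.895639419555664 [ 36.86261559  47.40224571 191.99339498]
need linear [-0.1013  0.1932  0.0153] rot y None
```

View pics/w_f1.png

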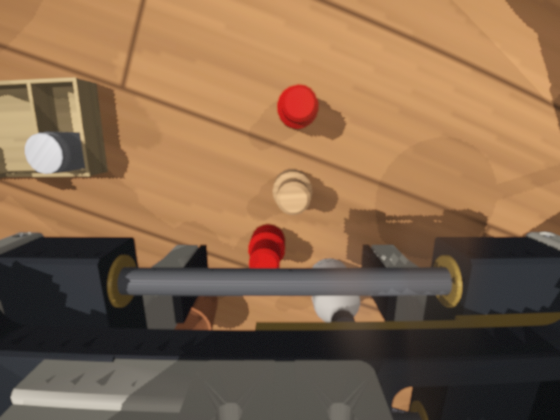

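Between the two reds, the natural-wood former is at (293,190) in the picture, measured at (0.472,0.350).

Call:
play_rows([
  {"linear": [0,0.02,0.009],"rotation": [0,0,0],"claw": 0},
  {"linear": [0,0.06,0.009],"rotation": [0,0,0],"claw": 0},
  {"linear": [0,0.1,0.009],"rotation": [0,0,0],"claw": 0},
  {"linear": [0,0.13,0.009],"rotation": [0,0,0],"claw": 0},
  {"linear": [0,0.138,0.009],"rotation": [0,0,0],"claw": 0},
])

```text
t: 10.25
eef_pos: [0.4735, 0.3456, 0.1177]
ee_rot: [-1.574, -0.001, 0.348]
force: [-0.5, -0.8, 0.5]
width: 0.0876
```

```bash
python3 - <<'E'
from w import *
s,m,p,d=snap("f2")
for r in nets.regions_of("former_center","wrist")[:4]:
    X,u,v=pts(m,d,r["region"]); zt=np.percentile(X[:,2],95)
    T=X[X[:,2]>zt-0.004]; c,rad=cv2.minEnclosingCircle(T[:,:2].astype(np.float32)*1000); print(r["score"],r["rect"],zt,len(T),c,rad,p[r["region"]].mean(0))
    rep(s,[c[0]/1000,c[1]/1000,.062],20)
    Q=(T-s["eef_pos"])@tool(s).T*1000; print("tool x",Q[:,0].min(),Q[:,0].max(),"z",Q[:,2].min(),Q[:,2].max())
E
```

```text
t 10.25 pos [0.47351298 0.34559683 0.11767365] rot [-1.57427862e+00 -6.71773373e-04  3.47857261e-01] w 0.08757554115835806 F [-0.54767307 -0.81312025  0.51892624]
0.97 [221.3, 261.4, 282.6, 332.6] 0.08906952938741332 306 (499.738525390625, 328.00537109375) 53.96110153198242 [ 21.67463026  25.86348123 125.22753129]
need linear [ 0.0187  0.0557 -0.0255] rot y -0.07
tool x -31.9694700049177 69.0868308119774 z -44.68010550862702 -2.4287375086271377
0.84 [262.1, 188.0, 322.0, 269.5] 0.0902492239112533 2155 (472.5645751953125, 349.5531005859375) 18.628705978393555 [ 78.76363636 109.54794521 140.39651308]
need linear [0.0005 0.0557 0.004 ] rot y -0.07
tool x -17.66266813666456 18.711970760230532 z -13.853800555224707 22.380949438262995
0.62 [261.8, 46.9, 335.2, 129.3] 0.09053816179970535 3054 (376.00286865234375, 319.9831848144531) 18.698654174804688 [ 35.22356979  43.20320366 193.49679634]
need linear [-0.1004  0.0557  0.0092] rot y -0.07
tool x -118.65497615187942 -81.8698587628272 z -9.26095686396371 27.857182459923063
```

View pics/w_f2.png

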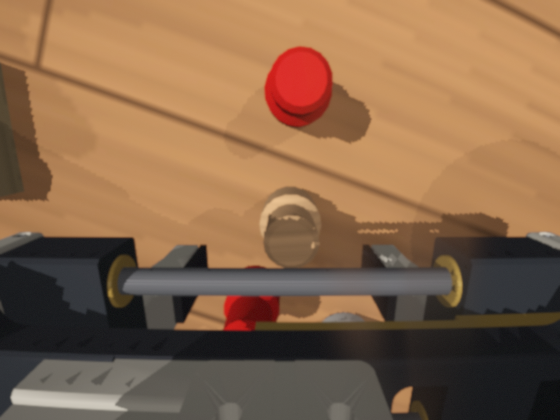

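Call:
play_rows([
  {"linear": [0.0005,0.015,0.0037],"rotation": [0,0,0],"claw": 0},
  {"linear": [0.0005,0.045,0.0037],"rotation": [0,0,0],"claw": 0},
  {"linear": [0.0005,0.056,0.0037],"rotation": [0,0,0],"claw": 0.1},
  {"linear": [0.0005,0.056,0.0037],"rotation": [0,0,0],"claw": 0.4},
  {"linear": [0.0005,0.056,0.0037],"rotation": [0,0,0],"claw": 0.7},
])

```text
t: 10.98
eef_pos: [0.474, 0.3511, 0.0642]
ee_rot: [-1.573, -0.004, 0.349]
force: [-0.3, -0.1, 0.8]
width: 0.0642
```

Call:
play_rows([
  {"linear": [0,0,0],"rotation": [0,0,0],"claw": 0.85},
  {"linear": [0,0,0],"rotation": [0,0,0],"claw": 0.85},
  {"linear": [0,0,0],"rotation": [0,0,0],"claw": 0.85},
])

```text
t: 11.35
eef_pos: [0.4742, 0.3512, 0.0646]
ee_rot: [-1.572, -0.005, 0.349]
force: [-0.4, -0.0, 1.5]
width: 0.0372
```

Call:
play_rows([
  {"linear": [0,-0.03,0],"rotation": [0,0,0],"claw": 0.85},
  {"linear": [0,-0.09,0],"rotation": [0,0,0],"claw": 0.85},
  {"linear": [0,-0.15,0],"rotation": [0,0,0],"claw": 0.85},
  {"linear": [-0.015,-0.15,-0.04],"rotation": [0,0,0],"claw": 0.85},
  {"linear": [-0.035,-0.15,-0.095],"rotation": [0,0,0],"claw": 0.85},
])

```text
t: 11.98
eef_pos: [0.4729, 0.2498, 0.2151]
ee_rot: [-1.571, -0.006, 0.351]
force: [1.5, -1.4, -1.0]
width: 0.0373
```

Call:
play_rows([
  {"linear": [-0.02,0,-0.055],"rotation": [0,0,0],"claw": 0.85},
  {"linear": [-0.04,0,-0.11],"rotation": [0,0,0],"claw": 0.85},
  {"linear": [-0.053,0,-0.145],"rotation": [0,0,0],"claw": 0.85},
  {"linear": [-0.058,0,-0.16],"rotation": [0,0,0],"claw": 0.85},
])

```text
t: 12.48
eef_pos: [0.473, 0.0778, 0.215]
ee_rot: [-1.571, -0.006, 0.349]
force: [0.6, 1.1, 0.1]
width: 0.0373
```

```bash
python3 - <<'E'
from held import *
from car import carrier
s,m,p,d=snap("f3"); held(s,m,p,d); carrier(s,m,d)
rep(s,[.4745,.0391,0.13],20)
E
```

```text
t 12.475 pos [0.47295911 0.077777   0.2150312 ] rot [-1.57116028 -0.00619898  0.3487577 ] w 0.03733673080483172 F [0.55372992 1.11373511 0.12096696]
edges per row: depth-down bins
-30 2690 x [-20.  -10.9] z [-32.1   0.2  31.7]
-20 963 x [-20.6 -11.2] z [-33.9  -0.8  33.8]
-10 647 x [-20.6 -11.5] z [-33.6  -0.8  33.6]
0 285 x [-20.6 -18.6] z [-17.3  -0.3  17.8]
10 1059 x [-25.7 -18.3] z [-23.5  -0.9  22.2]
20 406 x [-26.5 -22.4] z [-24.3   1.2  23.8]
30 192 x [-26.4 -24. ] z [-22.8  -1.   22.3]
40 174 x [-26.5 -24.4] z [-22.4  -0.4  21.3]
50 141 x [-26.5 -23.9] z [-22.5   0.3  21.3]
60 30 x [-26.3 -25.4] z [-21.3  -1.5  18.1]
-x wall (850, array([-59.2, -58.8, -57.2, -53.6, -49.5]), array([-6.0000e-03, -5.6584e+01]), np.float64(41.2))
+x wall None
-y wall (183, array([-124.5, -123.7, -120.8, -119.6, -119.1]), array([-2.00000e-03, -1.21292e+02]), np.float64(40.6))
+y wall (108, array([126.1, 126.2, 127.8, 129.5, 129.5]), array([-4.0000e-03,  1.2771e+02]), np.float64(41.7))
-y part (847, array([-72.8, -71.7, -63.2, -59.9, -59.3]), array([-1.8000e-02, -6.5203e+01]), np.float64(40.7))
+y part (350, array([66. , 66.4, 68.4, 69.9, 70.1]), array([-4.0000e-03,  6.8307e+01]), np.float64(41.3))
cone 897 [ -44.  -112.5   65. ] [ 35.5 -67.4  75. ]
tin 320 [ 5. 75. 71.] [33.  97.6 75.6]
handle 1425 ((-24.972604751586914, 2.635342597961426), (24.041820526123047, 67.55612182617188), 89.55107879638672)
need linear [-0.0118  0.085  -0.0369] rot y -0.02
```

View pics/w_f3.png

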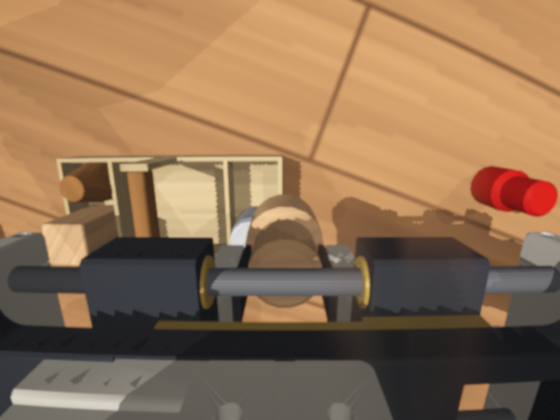

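The held former is at (285,235). The tin bay's outer wall is at column 281 and its partition at column 227. Moving above the gap.

Call:
play_rows([
  {"linear": [-0.005,0,-0.018],"rotation": [0,0,0],"claw": 0.85},
  {"linear": [-0.0104,0,-0.0354],"rotation": [0,0,0],"claw": 0.85},
  {"linear": [-0.0104,0.03,-0.0354],"rotation": [0,0,0],"claw": 0.85},
  {"linear": [-0.0104,0.065,-0.0354],"rotation": [0,0,0],"claw": 0.85},
  {"linear": [-0.0104,0.068,-0.0354],"rotation": [0,0,0],"claw": 0.85},
])

```text
t: 13.15
eef_pos: [0.4743, 0.0401, 0.145]
ee_rot: [-1.572, -0.001, 0.349]
force: [0.4, -0.6, 0.2]
width: 0.0374
```

```bash
python3 - <<'E'
from held import *
from car import carrier
s,m,p,d=snap("f4"); T=held(s,m,p,d); carrier(s,m,d)
rep(s,[.4753,.041,0.0686],20)
E
```

```text
t 13.15 pos [0.4743118  0.0400657  0.14497403] rot [-1.57166139e+00 -1.10814893e-03  3.48941617e-01] w 0.03744077773775496 F [ 0.4062947  -0.55789414  0.23006391]
edges per row: depth-down bins
-30 2691 x [-20.  -10.8] z [-32.2  -0.3  31.7]
-20 945 x [-20.6 -11.2] z [-33.9   0.7  33.7]
-10 644 x [-20.6 -11.4] z [-33.6  -0.6  33.4]
0 291 x [-20.7 -18.7] z [-17.6   0.2  17.5]
10 1094 x [-25.4 -18.3] z [-23.5  -0.9  22.2]
20 369 x [-26.6 -23.2] z [-24.4   0.9  24. ]
30 199 x [-26.7 -24.6] z [-22.8  -1.   22.2]
40 168 x [-26.7 -24.5] z [-22.6  -0.4  21.6]
50 142 x [-26.9 -24.6] z [-22.4  -0.1  21.3]
60 29 x [-26.6 -24.2] z [-21.4  -1.2  18.8]
-x wall (1361, array([-59.1, -58.9, -57.2, -53.7, -49.6]), array([-7.0000e-03, -5.6655e+01]), np.float64(41.3))
+x wall (17, array([57.6, 57.8, 58.8, 59.6, 59.8]), array([4.0000e-03, 5.8469e+01]), np.float64(41.5))
-y wall (255, array([-124.1, -123.3, -120.7, -119.6, -119. ]), array([-3.0000e-03, -1.2111e+02]), np.float64(40.3))
+y wall (182, array([125.8, 126. , 127.8, 129.6, 129.9]), array([2.90000e-02, 1.28747e+02]), np.float64(41.4))
-y part (668, array([-72.9, -72.2, -62.2, -59.7, -59.3]), array([ 2.2000e-02, -6.4037e+01]), np.float64(40.5))
+y part (150, array([66.1, 66.3, 68.1, 69.9, 70. ]), array([-4.4000e-02,  6.6546e+01]), np.float64(41.4))
cone 1118 [ -43.4 -110.    65. ] [  3.4 -70.7  74.9]
tin 17 [49.4 93.6 72.4] [ 51.9 108.3  74.6]
handle 1282 ((-43.56719207763672, 2.333303451538086), (24.356351852416992, 31.925235748291016), 87.29188537597656)
need linear [0.0012 0.0764 0.0005] rot y -0.01
```

View pics/w_f4.png

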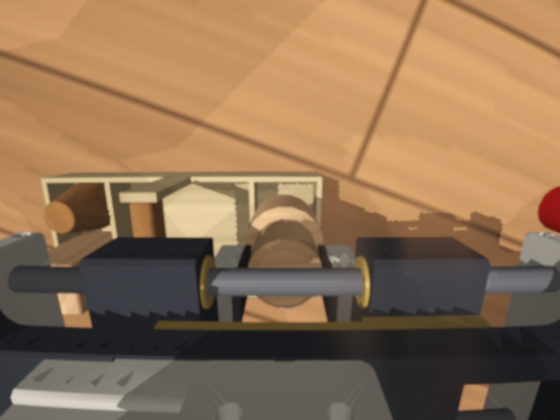

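Call:
play_rows([
  {"linear": [0.0013,0.01,0.0008],"rotation": [0,0,0],"claw": 0.85},
  {"linear": [0.0013,0.02,0.0008],"rotation": [0,0,0],"claw": 0.85},
  {"linear": [0.0013,0.03,0.0008],"rotation": [0,0,0],"claw": 0.85},
  {"linear": [0.0013,0.033,0.0008],"rotation": [0,0,0],"claw": 0.85},
])

```text
t: 13.7
eef_pos: [0.4759, 0.0414, 0.1125]
ee_rot: [-1.572, -0.002, 0.349]
force: [0.3, 0.4, -1.1]
width: 0.0373
```

```bash
python3 - <<'E'
from held import *
from car import carrier
s,m,p,d=snap("f5"); T=held(s,m,p,d); carrier(s,m,d)
k=(np.abs(T[:,1]-((s["eef_pos"][2]-.0415)*1000))<4)&(np.abs(T[:,0]+28)<10)&(np.abs(T[:,2])<45)
h,e=np.histogram(T[k,2],np.arange(-45,46,1)); print([(int(a),int(b)) for a,b in zip(e,h) if b>3])
rep(s,[.4753,.041,0.0686],20)
E
```

```text
t 13.7 pos [0.47594384 0.04143088 0.11245597] rot [-1.57199809 -0.00209898  0.34940795] w 0.03727003455813265 F [ 0.34337343  0.4371415  -1.14233465]
edges per row: depth-down bins
-30 2671 x [-20.  -10.8] z [-31.9   0.2  31.7]
-20 977 x [-20.5 -11.2] z [-33.9  -0.3  33.8]
-10 635 x [-20.6 -11.4] z [-33.6  -0.3  33.6]
0 286 x [-20.7 -18.6] z [-17.7  -0.9  17.4]
10 1106 x [-25.7 -18.2] z [-23.5  -0.3  22.8]
20 366 x [-26.6 -23.2] z [-24.3   0.3  23.6]
30 195 x [-26.6 -24.4] z [-22.8  -1.1  22.3]
40 174 x [-26.6 -24.2] z [-22.6  -0.4  21.5]
50 137 x [-26.7 -24.4] z [-22.6  -1.1  21.3]
60 98 x [-35.6 -26.5] z [-40.4  -3.4  30.6]
-x wall (1994, array([-59. , -58.9, -57.2, -54.4, -49.6]), array([-7.0000e-03, -5.6637e+01]), np.float64(41.3))
+x wall (128, array([49.5, 51. , 56.1, 58.8, 59.2]), array([-1.3000e-02,  5.6308e+01]), np.float64(41.3))
-y wall (153, array([-124.3, -123.3, -120.7, -119.3, -118.9]), array([-5.80000e-02, -1.23521e+02]), np.float64(40.5))
+y wall (273, array([125.9, 126. , 127.8, 129.6, 129.9]), array([4.00000e-03, 1.27855e+02]), np.float64(41.5))
-y part (893, array
[... 507 characters left out ...]
 (-36, 10), (-35, 7), (-34, 8), (-33, 12), (-32, 32), (-31, 28), (-30, 34), (-29, 34), (-28, 6), (-27, 6), (-26, 11), (-25, 6), (-24, 6), (-23, 9), (-22, 9), (-21, 6), (-20, 6), (-19, 12), (-18, 6), (-17, 6), (-16, 11), (-15, 7), (-14, 6), (-13, 9), (-12, 9), (-11, 6), (-10, 6), (-9, 12), (-8, 6), (-7, 6), (-6, 12), (-5, 6), (-4, 6), (-3, 9), (-2, 9), (-1, 6), (0, 6), (1, 12), (2, 6), (3, 6), (4, 12), (5, 6), (6, 6), (7, 9), (8, 9), (9, 6), (10, 6), (11, 12), (12, 6), (13, 6), (14, 11), (15, 7), (16, 6), (17, 8), (18, 10), (19, 6), (20, 7), (21, 11), (22, 6), (23, 7), (24, 9), (25, 8), (26, 6), (27, 25), (28, 33), (29, 31), (30, 27), (31, 23)]
need linear [-0.0008  0.0439 -0.0002] rot y 0.02
```

View pics/w_f5.png

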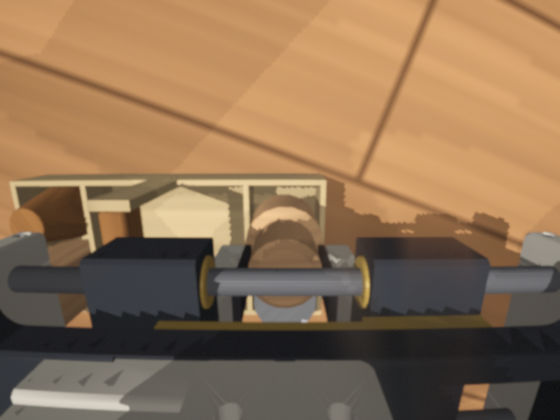

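The former is centred in the bay to within 0.5 mm, with about 5 mm to the end wall and the tin. Lowering.

Call:
play_rows([
  {"linear": [-0.0005,0.01,0],"rotation": [0,0,0],"claw": 0.85},
  {"linear": [-0.0005,0.02,0],"rotation": [0,0,0],"claw": 0.85},
  {"linear": [-0.0005,0.03,0],"rotation": [0,0,0],"claw": 0.85},
  {"linear": [-0.0005,0.039,0],"rotation": [0,0,0],"claw": 0.85},
  {"linear": [-0.0005,0.04,0],"rotation": [0,0,0],"claw": 0.85},
])

```text
t: 14.38
eef_pos: [0.4752, 0.041, 0.0716]
ee_rot: [-1.572, -0.001, 0.349]
force: [-1.0, 0.3, 0.2]
width: 0.0371
```

Call:
play_rows([
  {"linear": [0,0.001,0],"rotation": [0,0,0],"claw": 0.85},
  {"linear": [0,0.002,0],"rotation": [0,0,0],"claw": 0.85},
])

```text
t: 14.62
eef_pos: [0.4753, 0.0411, 0.0697]
ee_rot: [-1.572, -0.001, 0.349]
force: [0.3, -1.1, -2.6]
width: 0.0371
```

Call:
play_rows([
  {"linear": [0,0.0005,0],"rotation": [0,0,0],"claw": 0.85},
  {"linear": [0,0.001,0],"rotation": [0,0,0],"claw": 0.85},
  {"linear": [0,0.001,0],"rotation": [0,0,0],"claw": 0.85},
])

```text
t: 15.0
eef_pos: [0.4754, 0.0411, 0.0688]
ee_rot: [-1.572, -0.001, 0.349]
force: [-0.5, 0.9, -0.5]
width: 0.0371
```

Call:
play_rows([
  {"linear": [0,0.0006,0],"rotation": [0,0,0],"claw": 0.85},
  {"linear": [0,0.0006,0],"rotation": [0,0,0],"claw": 0.85},
])

```text
t: 15.25
eef_pos: [0.4756, 0.0411, 0.0686]
ee_rot: [-1.572, -0.002, 0.35]
force: [-1.2, -0.5, 4.5]
width: 0.0373
```

Call:
play_rows([
  {"linear": [0,0,0],"rotation": [0,0,0],"claw": 0.45},
  {"linear": [0,0,0],"rotation": [0,0,0],"claw": 0.35},
  {"linear": [0,0,0],"rotation": [0,0,0],"claw": 0.35},
  {"linear": [0,-0.005,0],"rotation": [0,0,0],"claw": 0.35},
  {"linear": [0,-0.025,0],"rotation": [0,0,0],"claw": 0.35},
])

```text
t: 15.88
eef_pos: [0.4748, 0.0408, 0.0932]
ee_rot: [-1.573, 0.001, 0.349]
force: [0.3, 0.5, 0.3]
width: 0.0571
```

Call:
play_rows([
  {"linear": [0,-0.03,0],"rotation": [0,0,0],"claw": 0.35},
  {"linear": [0.02,-0.08,-0.02],"rotation": [0,0,0],"claw": 0.35},
  {"linear": [0.055,-0.13,-0.06],"rotation": [0,0,0],"claw": 0.35},
  {"linear": [0.085,-0.16,-0.095],"rotation": [0,0,0],"claw": 0.35},
  {"linear": [0.085,-0.16,-0.095],"rotation": [0,0,0],"claw": 0.35},
])

```text
t: 16.5
eef_pos: [0.5906, -0.0204, 0.2559]
ee_rot: [-1.574, -0.003, 0.347]
force: [-0.4, -0.3, -1.8]
width: 0.057
```

```bash
python3 - <<'E'
from car import *
s,m,p,d=snap("h0"); L=carrier(s,m,d)
for n in ["top"]:
    q,dd=eyes.grab_frame(n); cv2.imwrite("pics/top1.png",cv2.resize(q[160:270,210:400],None,fx=4,fy=4))
    print(n); carrier(None,eyes.camera_model(n),dd)
E
```

```text
t 16.5 pos [ 0.59058709 -0.02036571  0.25590317] rot [-1.57385368 -0.00348717  0.34748775] w 0.056956887743850056 F [-0.35933632 -0.34469502 -1.78650272]
-x wall (755, array([-58.6, -58. , -56.3, -54.3, -49.5]), array([  0. , -55.9]), np.float64(41.5))
+x wall (611, array([50.7, 54.7, 56.8, 58.3, 58.5]), array([-1.0000e-03,  5.6283e+01]), np.float64(41.3))
-y wall (232, array([-124.4, -123.5, -121.1, -120. , -119.7]), array([ 1.5000e-02, -1.2115e+02]), np.float64(41.1))
+y wall (161, array([125.4, 125.8, 127.1, 129.6, 129.9]), array([8.00000e-03, 1.27418e+02]), np.float64(41.3))
-y part (502, array([-72.8, -70.9, -62.9, -60.4, -60.1]), array([ 4.0000e-03, -6.4486e+01]), np.float64(41.2))
+y part (379, array([65. , 65.4, 67.2, 70. , 72.8]), array([ 0.   , 67.649]), np.float64(41.3))
cone 638 [ -43.2 -105.4   65. ] [ 46.9 -68.8  74.9]
tin 1360 [-41.5  75.2  69. ] [ 50.9 121.   79. ]
handle 2196 ((0.2600860595703125, 2.9360523223876953), (117.78253173828125, 24.15144920349121), 0.043748676776885986)
top
-x wall (95, array([-57.7, -57.4, -55.8, -53.7, -52.9]), array([ 1.0000e-03, -5.5674e+01]), np.float64(40.9))
+x wall (90, array([52.6, 55.6, 58. , 60.5, 61. ]), array([-1.0000e-03,  5.7907e+01]), np.float64(40.2))
-y wall (34, array([-128.8, -127.9, -126.7, -123.6, -117.9]), array([-1.90000e-02, -1.26029e+02]), np.float64(41.8))
+y wall (36, array([120.6, 122.3, 123.9, 125.4, 125.8]), array([-5.00000e-03,  1.23755e+02]), np.float64(40.4))
-y part (39, array([-69.8, -67.7, -65.8, -64.5, -64.2]), array([-5.0000e-03, -6.6125e+01]), np.float64(39.9))
+y part (41, array([62. , 62.5, 64.2, 70.6, 72.3]), array([-2.9000e-02,  6.4986e+01]), np.float64(41.1))
cone 64 [ -40.9 -116.1   65.2] [ 48.6 -72.9  74.6]
tin 125 [-38.9  71.1  69.3] [ 52.2 116.4  78.6]
handle 174 ((1.4170722961425781, -0.6528682708740234), (117.76776123046875, 23.208290100097656), 0.2271483689546585)
```

View pics/w_h0.png

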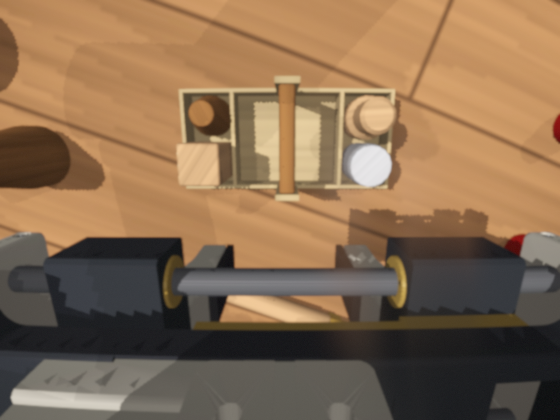

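All four pieces stand in the carrier: cone (208,115), block (198,165), former (370,115) and tin (367,165). The handle bar is at column 287. Moving over the handle.

Call:
play_rows([
  {"linear": [-0.04,0,0.001],"rotation": [0,0,0],"claw": 0.35},
  {"linear": [-0.0634,0.02,0.0015],"rotation": [0,-0.1,0],"claw": 0.35},
  {"linear": [-0.0634,0.06,0.0015],"rotation": [0,-0.1,0],"claw": 0.35},
  {"linear": [-0.0634,0.1,0.0015],"rotation": [0,-0.1,0],"claw": 0.35},
  {"linear": [-0.0634,0.118,0.0015],"rotation": [0,-0.1,0],"claw": 0.35},
])

```text
t: 17.23
eef_pos: [0.5238, -0.0397, 0.1323]
ee_rot: [-1.571, 0.006, 0.35]
force: [0.1, 0.6, 0.0]
width: 0.0568
```

```bash
python3 - <<'E'
from car import *
s,m,p,d=snap("h1"); L=carrier(s,m,d)
X,u,v=pts(m,d,np.ones_like(d,bool)); T=(X-s["eef_pos"])@tool(s).T*1000
k=(np.abs(X[:,2]-.116)<.004)&(np.abs(T[:,2])<15)&(T[:,0]<-20)&(T[:,0]>-49)
print(k.sum(),np.percentile(T[k,2],[1,50,99]),np.polyfit(T[k,0],T[k,2],1))
rep(s,[.5305,-.0406,0.084],20)
E
```

```text
t 17.225 pos [ 0.5237978  -0.03965372  0.1322663 ] rot [-1.57098025  0.00571837  0.35025958] w 0.056848575896449746 F [0.07890689 0.64149072 0.01897579]
-x wall (1576, array([-59.1, -58.7, -56.9, -52.9, -49.3]), array([ 1.0000e-03, -5.6285e+01]), np.float64(41.5))
+x wall None
-y wall (498, array([-124.2, -123.5, -120.9, -119.8, -119.4]), array([-4.00000e-03, -1.21404e+02]), np.float64(41.1))
+y wall (155, array([125.2, 125.4, 126.4, 129.2, 129.9]), array([1.00000e-03, 1.26913e+02]), np.float64(41.2))
-y part (807, array([-72.8, -71.9, -63. , -60.3, -60. ]), array([-5.0000e-03, -6.4975e+01]), np.float64(41.0))
+y part (559, array([65.4, 66. , 67.5, 72.2, 72.8]), array([-9.0000e-03,  6.7882e+01]), np.float64(41.2))
cone 1308 [ -43.7 -112.6   65. ] [ 21.3 -69.   74.9]
tin 334 [-44.   77.   69.1] [ 23.5 101.3  78.9]
handle 3470 ((-6.242244720458984, 2.948166847229004), (105.4166259765625, 23.376964569091797), 0.06723363697528839)
1306 [-11.93007708  -2.69074466   6.63254774] [ 0.00812961 -2.34777195]
need linear [ 0.006   0.0483 -0.0032] rot y 0.07
```

View pics/w_h1.png

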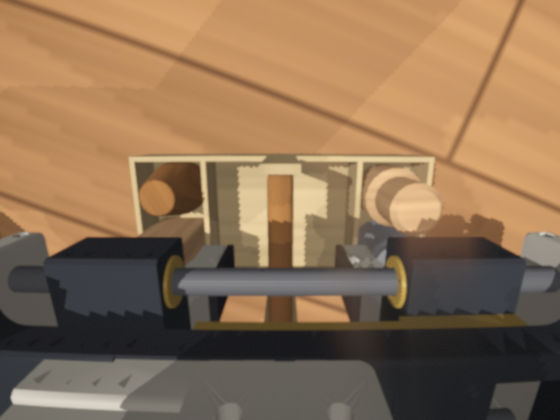

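The bar sits about 3 mm off the jaw centre. I'll correct that, descend and grip.

Call:
play_rows([
  {"linear": [0.006,0.002,-0.0031],"rotation": [0,0,0],"claw": 0.5},
  {"linear": [0.006,0.02,-0.0031],"rotation": [0,0,0],"claw": 0.5},
  {"linear": [0.006,0.04,-0.0031],"rotation": [0,0,0],"claw": 0.5},
  {"linear": [0.006,0.048,-0.0031],"rotation": [0,0,0],"claw": 0.5},
  {"linear": [0.006,0.0483,-0.0031],"rotation": [0,0,0],"claw": 0.5},
])

```text
t: 17.9
eef_pos: [0.5295, -0.0406, 0.0825]
ee_rot: [-1.571, 0.008, 0.35]
force: [0.3, 0.1, 1.3]
width: 0.044
```

Call:
play_rows([
  {"linear": [0,0,0],"rotation": [0,0,0],"claw": 0.7},
  {"linear": [0,0,0],"rotation": [0,0,0],"claw": 0.8},
  {"linear": [0,0,0],"rotation": [0,0,0],"claw": 0.95},
  {"linear": [0,0,0],"rotation": [0,0,0],"claw": 1},
  {"linear": [0,0,0],"rotation": [0,0,0],"claw": 1},
], newtons=55)

```text
t: 18.52
eef_pos: [0.5297, -0.0405, 0.0828]
ee_rot: [-1.571, 0.008, 0.35]
force: [-1.3, 0.8, 4.0]
width: 0.0155
```

Call:
play_rows([
  {"linear": [0,0,0],"rotation": [0,0,0],"claw": 1},
  {"linear": [0,0,0],"rotation": [0,0,0],"claw": 1},
])

```text
t: 18.77
eef_pos: [0.5297, -0.0405, 0.0829]
ee_rot: [-1.571, 0.008, 0.35]
force: [-0.3, 0.8, 3.2]
width: 0.0154
```

Call:
play_rows([
  {"linear": [0,-0.003,0],"rotation": [0,0,0],"claw": 1},
  {"linear": [0,-0.008,0],"rotation": [0,0,0],"claw": 1},
  {"linear": [0,-0.014,0],"rotation": [0,0,0],"claw": 1},
  {"linear": [0,-0.02,0],"rotation": [0,0,0],"claw": 1},
  {"linear": [0,-0.022,0],"rotation": [0,0,0],"claw": 1},
])

```text
t: 19.4
eef_pos: [0.5301, -0.0404, 0.1055]
ee_rot: [-1.571, 0.007, 0.35]
force: [0.4, 0.5, -6.9]
width: 0.0157
```

```bash
cat > lvl.py <<'E'
from car import *
def level(n):
    m=eyes.camera_model(n); p,d=eyes.grab_frame(n)
    X,u,v=pts(m,d,np.ones_like(d,bool)); c=np.array([.531,-.043]); a=np.radians(20)
    R=np.array([[np.cos(a),-np.sin(a)],[np.sin(a),np.cos(a)]]); L=np.c_[(X[:,:2]-c)@R*1000,X[:,2]*1000]
    return m,p,d,L
E
python3 - <<'E'
from lvl import *
s=readout.get_state(); print(s["eef_pos"],s["ee_rot"],s["force"],s["moment"],s["width"])
z=s["eef_pos"][2]*1000-83+42
for n in ["wrist","scene","top"]:
    m,p,d,L=level(n); cv2.imwrite(f"pics/l1_{n}.png",p)
    k=(np.abs(L[:,2]-z)<9)&(((np.abs(np.abs(L[:,0])-57)<5)&(np.abs(L[:,1])<125))|((np.abs(np.abs(L[:,1])-125)<5)&(np.abs(L[:,0])<57)))
    Q=L[k]; co=np.linalg.lstsq(np.c_[Q[:,:2],np.ones(len(Q))],Q[:,2],rcond=None)[0]
    print(n,k.sum(),"rim plane slopes deg",np.degrees(co[:2]),"z",co[2],"expected",z)
E
```

```text
[ 0.53011475 -0.04036517  0.10545501] [-1.570619    0.00672753  0.35031541] [ 0.446073    0.46509712 -6.87393651] [ 0.00592369 -0.03685423 -0.03668881] 0.01572943090781189
wrist 3467 rim plane slopes deg [-1.29093202 -0.06429884] z 62.41140962819601 expected 64.45501436782139
scene 478 rim plane slopes deg [-0.50005088  0.05122813] z 63.39437415670078 expected 64.45501436782139
top 177 rim plane slopes deg [-0.29998083 -0.06820305] z 63.14468503436471 expected 64.45501436782139
```

View pics/l1_scene.png

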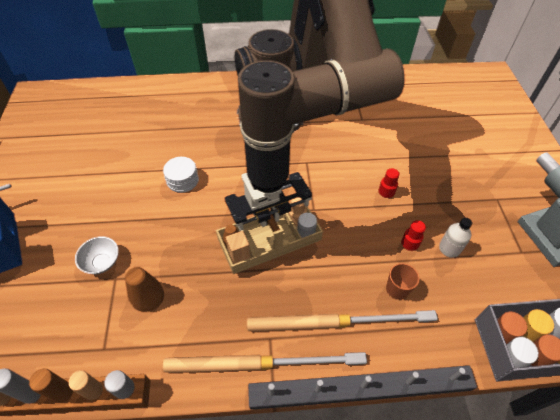

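The carrier is off the bench, level within about 0.5°, and all pieces are in. I'll lift further and trim the tilt.

Call:
play_rows([
  {"linear": [0,-0.006,0],"rotation": [0,0,0],"claw": 1},
  {"linear": [0,-0.018,0],"rotation": [0,0,-0.1],"claw": 1},
  {"linear": [0,-0.032,0],"rotation": [0,0,-0.2],"claw": 1},
  {"linear": [0,-0.046,0],"rotation": [0,0,-0.3],"claw": 1},
  {"linear": [0,-0.06,0],"rotation": [0,0,-0.4],"claw": 1},
])

```text
t: 20.18
eef_pos: [0.5303, -0.0403, 0.1662]
ee_rot: [-1.57, -0.0, 0.35]
force: [0.8, -0.3, -6.2]
width: 0.0157
```

Call:
play_rows([
  {"linear": [0,-0.014,0],"rotation": [0,0,0],"claw": 1},
  {"linear": [0,-0.028,0],"rotation": [0,0,0],"claw": 1},
  {"linear": [0,-0.042,0],"rotation": [0,0,0],"claw": 1},
  {"linear": [0,-0.052,0],"rotation": [0,0,0],"claw": 1},
  {"linear": [0,-0.056,0],"rotation": [0,0,0],"claw": 1},
])

```text
t: 20.8
eef_pos: [0.5305, -0.0402, 0.2229]
ee_rot: [-1.571, -0.001, 0.35]
force: [-0.7, -0.1, -8.0]
width: 0.0159
```

Call:
play_rows([
  {"linear": [0,0,0],"rotation": [0,0,0],"claw": 1},
  {"linear": [0,0,0],"rotation": [0,0,0],"claw": 1},
  {"linear": [0,0,0],"rotation": [0,0,0],"claw": 1},
  {"linear": [0,0,0],"rotation": [0,0,0],"claw": 1},
])

```text
t: 21.3
eef_pos: [0.5304, -0.0402, 0.2226]
ee_rot: [-1.57, -0.001, 0.35]
force: [-0.4, -0.7, -6.8]
width: 0.0158
```

```bash
python3 - <<'E'
from lvl import *
s=readout.get_state(); print(s["t"],s["eef_pos"],s["ee_rot"],s["force"],s["moment"],s["width"],np.abs(s["qd"]).max())
z=s["eef_pos"][2]*1000-83+42
for n in ["wrist","scene","top"]:
    m,p,d,L=level(n); cv2.imwrite(f"pics/l2_{n}.png",p)
    k=(np.abs(L[:,2]-z)<9)&(((np.abs(np.abs(L[:,0])-57)<5)&(np.abs(L[:,1])<125))|((np.abs(np.abs(L[:,1])-125)<5)&(np.abs(L[:,0])<57)))
    Q=L[k]; co=np.linalg.lstsq(np.c_[Q[:,:2],np.ones(len(Q))],Q[:,2],rcond=None)[0]
    print(n,k.sum(),"rim slopes deg",np.degrees(co[:2]),"z",co[2],"expected",z)
s=readout.get_state(); print(s["t"],s["eef_pos"],s["ee_rot"],s["width"])
E
```

```text
21.3 [ 0.53037845 -0.04024878  0.22261589] [-1.57049026e+00 -5.54447477e-04  3.50173346e-01] [-0.41779657 -0.68298848 -6.80374576] [-0.03352379 -0.04359179 -0.00051352] 0.015794365350307597 0.002670975684385216
wrist 3441 rim slopes deg [-0.94422717 -0.06493596] z 179.59307228456842 expected 181.61589202096036
scene 671 rim slopes deg [0.2831114  0.07104556] z 179.92038152394952 expected 181.61589202096036
top 203 rim slopes deg [-0.25102959  0.04510108] z 180.0772128119071 expected 181.61589202096036
21.45 [ 0.5304692  -0.04020649  0.2228028 ] [-1.57050316e+00 -9.27412027e-04  3.50190436e-01] 0.015548319352944557
```

View pics/l2_scene.png

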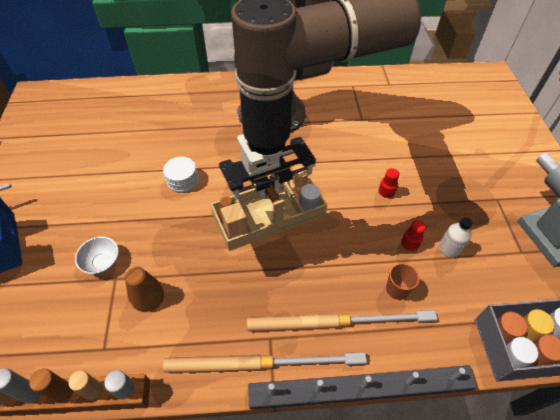

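View pics/l2_wrist.png

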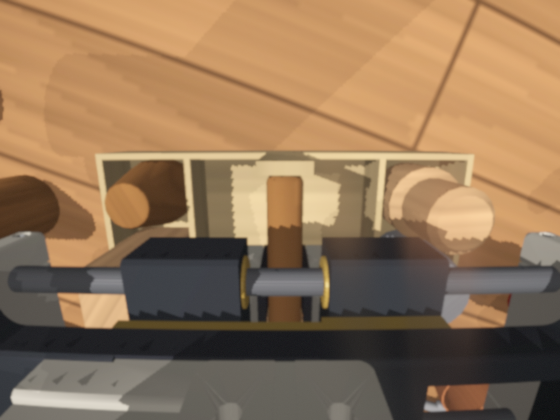

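The carrier hangs level and steady, with its underside about 138 mm above the bench. The scene view shows all four pieces seated (block at (235,215), tin at (310,197)), and the bystanders are where they were. Handing in.

```bash
python3 - <<'E'
from station import job, readout
print(job.job_done()); s=readout.get_state(); print(s["t"],s["eef_pos"],s["width"])
E
```

```text
the job is handed in; nothing more can be done
None
the job is handed in; nothing more can be done
```

The block is in the gap beside the cone and the natural-wood former is in the gap beside the tin. I lowered each piece to floor contact (5–7 N) and released it there. Then I gripped the carrier by its handle at 55 N, lifted it, and handed the job in at about 21.5 s while still holding it.

**Last checks:**
- **Height:** the carrier's underside is about 138 mm above the bench, and the arm is steady.
- **Load:** the wrist force is about 7 N, consistent with the loaded carrier hanging free.
- **Level:** the scene and top cameras put the tilt at no more than 0.3°. The wrist camera disagreed, reading about 0.9° along the handle; much of the rim is hidden from it, so I trusted the other two.
- **Pieces:** the last pictures show the pieces standing in their bays. The tin and cone are partly hidden in some views, but all four were clearly seen standing just before the lift.
- **Bystanders:** the rest of the bench, including the red look-alikes, looks unmoved. I checked this by eye, without measuring.

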